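Weigh out the full bottles, load the solvent tray and lock it

ROBOT

A 6-joint arm with a two-finger parallel gripper is mounted at the origin on the work surface. World frame = base frame: x ahead of the robot, y to its left, z up, the work surface at z = 0. Lengths are in mm, angles in rad, forces in N, time in s.
With the tool pointing down it reaches from about 400 to 825 mm from the base axis. Payload 7 kg.
Tool frame: the origin (TCP) lies at the very end of the fingers, on their centre line; the grasp point (between the pads) lies 19 mm behind it; z points along the fingers, y is the direction in which the jaws open and shut (so a half turn about z gives the same grasp; the last joint's range is limited). The gripper opens to 88 mm and grips with 3 to 60 N. Pads are 19 mm wide; open, the fingers measure 130 mm over their backs; the gripper's body (78 mm by 193 mm) begins 47 mm behind the grasp point.
Start: joints at [-0.974, 0.359, 0.012, 0, -1.224, -0.288], TCP at [205.116, -643.057, 226.561] pointing down, gripper open.
Joint ranges: [-3.07, 3.07], [-1.43, 2.12], [-1.02, 1.25], [-3.03, 1.67], [-3.05, -0], [-3.03, 3.03]. Speed limits (rad/s): [2.39, 2.39, 3.01, 3.14, 3.14, 3.14].

INTERFACE

Orientations are given as a unit quaternion [x, y, z, w].
In Python, from plant import bot gives the robot as it stands. Calls block until the motion is done:
- bot.move_ptp(position, orientation): joint-space move of the TCP to a pose.
- bot.line_to(position, velocity=150, ori=None): straight line of the TCP; ori=None keeps the orientation; velocity is the mean speed in mm/s.
- bot.move_joints(angles): joint-space move.
- bot.move_gripper(opening, force=None): finger opening in mm; force is the grip in N (None keeps the last); returns when the fingers have stopped.
- bot.pause(seconds).
- bot.solve_ik(position, orientation): joint angles nearest the present ones, or None.
- bot.read_state(): the state.
- bot.camera(name): name is "scene" or "top"; returns the picture (384x512x3 uint8, red, green, blue); there is no depth.
- bot.get_calibration(name): a dict with "fx", "fy", "cx", "cy" (pixels), "view" (4x4, takes a point from world to camera coordinates). Camera axes: x right, y up, looking along -z (the intrinsics and any distortion apply to the point x, -y, -z); pixel columns grow to the right and rows downward; lengths in mm; the calibration is good to about 2 mm. A picture is of the moment at which its call begins. get_calibration takes no time and is no camera call.
A pose or a line that the arm cannot do raises bot.Unreachable and nothing moves.
- bot.close_job(): hands the job in, once; it reports no verdict.
The state is a dict: "t": time; "joint_pos": joint angles; "qvel": joint speeds; "tau": joint torques, N m; "tcp_pos": TCP position; "eef_rot": TCP orientation; "contact_force": force on the tool from outside, world axes, zero at the start; "moment": the same for the moment, N m; "width": finger opening in mm.
Only numpy, scipy, OpenCV 4.12 (cv2) and the standard library are available. Lean on these libraries where they do the work, as an engineer would, in place of code of your own. Each camera call takes 0.05 s, during which the arm holds its last target. There are 200 camera calls.

TASK

The brown bottles on the bench look alike but some are full and some are empty: lift each one to feel its weight, and stand every full one upright in the grey sliding tray, one to a cell, and every empty one upright in the yellow crate. Once all are sorted, push the tray home by its blue post until it meets its stop, and only then swing the red-knobbed latch across its front as far as it goes. Do not knock the other things on the bench away.

Things in the scene. Friction and masses are not known exactly. Their poses are not given: they have to be found in the camera images.
- bottle1_c (a point): small squat opaque dark brown bottle with white label and blue screw cap, standing; all bottles look exactly alike. Total height 80; round body diameter 64, 42 tall; tall cap diameter 36, its side from 48 to 80 above the foot, to be gripped there from above. This point is on the axis, 40 above the foot. Full: about 0.30 kg; empty: about 0.05 kg (each +-15 %); only its weight tells which. May be absent
- bottle2_c (a point): small squat opaque dark brown bottle with white label and blue screw cap, standing; all bottles look exactly alike. Total height 80; round body diameter 64, 42 tall; tall cap diameter 36, its side from 48 to 80 above the foot, to be gripped there from above. This point is on the axis, 40 above the foot. Full: about 0.30 kg; empty: about 0.05 kg (each +-15 %); only its weight tells which. May be absent
- bottle3_c (a point): small squat opaque dark brown bottle with white label and blue screw cap, standing; all bottles look exactly alike. Total height 80; round body diameter 64, 42 tall; tall cap diameter 36, its side from 48 to 80 above the foot, to be gripped there from above. This point is on the axis, 40 above the foot. Full: about 0.30 kg; empty: about 0.05 kg (each +-15 %); only its weight tells which. May be absent
- bottle4_c (a point): small squat opaque dark brown bottle with white label and blue screw cap, standing; all bottles look exactly alike. Total height 80; round body diameter 64, 42 tall; tall cap diameter 36, its side from 48 to 80 above the foot, to be gripped there from above. This point is on the axis, 40 above the foot. Full: about 0.30 kg; empty: about 0.05 kg (each +-15 %); only its weight tells which. May be absent
- bottle5_c (a point): small squat opaque dark brown bottle with white label and blue screw cap, standing; all bottles look exactly alike. Total height 80; round body diameter 64, 42 tall; tall cap diameter 36, its side from 48 to 80 above the foot, to be gripped there from above. This point is on the axis, 40 above the foot. Full: about 0.30 kg; empty: about 0.05 kg (each +-15 %); only its weight tells which. May be absent
- bottle6_c (a point): small squat opaque dark brown bottle with white label and blue screw cap, standing; all bottles look exactly alike. Total height 80; round body diameter 64, 42 tall; tall cap diameter 36, its side from 48 to 80 above the foot, to be gripped there from above. This point is on the axis, 40 above the foot. Full: about 0.30 kg; empty: about 0.05 kg (each +-15 %); only its weight tells which. May be absent
- tray_mid (a point): centre of the grey sliding tray in the white dock, at the height of its unloaded seats, 26 above the table; moves with the tray. The tray is 190 x 190 outside, its top edge 56 above the table (30 above the seats, below a bottle's cap), parted by a cross of 4 mm walls of that height into four cells 89 x 89, one bottle each. Axes: z up, x the way the tray is pushed to go home (away from the robot), y to the left of that
- tray_handle (a point): blue upright round post on the tray's front, diameter 18, with which the tray is pushed or pulled; it stands free from 29 to 129 above the table, this point is on its axis 110 above the table. It is 145 in front (-x) of the centre of the tray and 35 to its left (+y)
- tray (a joint): how far the tray is pulled out, m: 0 = fully home against a solid stop, 0.08 = fully out. It slides with about 3 N of friction (more when quickly moved) along its x and stays where it is left
- latch_knob (a point): red upright round post near the end of the steel latch arm, diameter 16, standing free from 49 to 135 above the table; this point is on its axis 115 above the table. It moves on a circle of radius 62 about latch_pivot
- latch_pivot (a point): the latch arm's upright hinge axis, at the front of the dock's right cheek, at the same height as the knob point; 140 in front (-x) and 107 to the right (-y) of the centre of the tray when that is home
- latch (a joint): angle of the latch arm, rad: 0 = pointing straight out of the dock's front towards the robot (unlocked), growing clockwise seen from above, to a solid stop at 1.57 = lying across in front of the lug of the tray that is home (locked). Stiff hinge (about 0.08 N m), stays where it is left. It must not be swung across while the tray is still out
- crate_floor (a point): centre of the upper face of the white sprung floor in the yellow crate for empties; the crate is fixed, 260 x 100 outside, walls 5 thick, 46 high; the floor lies 16 above the table. x along the crate's length, z up. Room for three bottles in a row at x = -78, 0, 78
- crate_pan (a joint): how far the crate's sprung floor has sunk, m: it stays up (0) under three empty bottles and sinks to 0.006 under any full one or a push of over 2.5 N
- tipbox: bystander: green box 55 x 45, 40 high, origin under its centre; leave alone
- taperoll: bystander: orange ring (tape roll) diameter 54, 22 high, origin under its centre; leave alone
- seat1_top (a point): centre of the upper face of the black sprung seat in the tray's far left cell, 84 x 84, where a bottle stands (bottle foot on this point); x and y from the tray's centre +-46.5; 26 above the table when up
- seat1 (a joint): how far this seat has sunk, m: up (0) when bare or under an empty bottle, sinks fully to 0.005 under a full one (yields at about 1.3 to 2 N)
- seat2_top (a point): centre of the upper face of the black sprung seat in the tray's far right cell, 84 x 84, where a bottle stands (bottle foot on this point); x and y from the tray's centre +-46.5; 26 above the table when up
- seat2 (a joint): how far this seat has sunk, m: up (0) when bare or under an empty bottle, sinks fully to 0.005 under a full one (yields at about 1.3 to 2 N)
- seat3_top (a point): centre of the upper face of the black sprung seat in the tray's near left cell, 84 x 84, where a bottle stands (bottle foot on this point); x and y from the tray's centre +-46.5; 26 above the table when up
- seat3 (a joint): how far this seat has sunk, m: up (0) when bare or under an empty bottle, sinks fully to 0.005 under a full one (yields at about 1.3 to 2 N)
- seat4_top (a point): centre of the upper face of the black sprung seat in the tray's near right cell, 84 x 84, where a bottle stands (bottle foot on this point); x and y from the tray's centre +-46.5; 26 above the table when up
- seat4 (a joint): how far this seat has sunk, m: up (0) when bare or under an empty bottle, sinks fully to 0.005 under a full one (yields at about 1.3 to 2 N)

How it is judged (in metres and radians):
On the way, in this order (a step that is already met when the one before it is completed fails the run):
1. every bottle is sorted: it stands in the crate, whose floor has not sunk, or on a seat of the tray that has sunk under it; the tray is still out (((x of bottle1_c in the frame of crate_floor between -0.11 and 0.11 m and y of bottle1_c in the frame of crate_floor between -0.035 and 0.035 m and z of bottle1_c in the frame of crate_floor between 0.032 and 0.048 m and angle between bottle1_c's own z axis and vertical below 0.12 rad) or (x of bottle1_c in the frame of seat1_top between -0.022 and 0.022 m and y of bottle1_c in the frame of seat1_top between -0.022 and 0.022 m and z of bottle1_c in the frame of seat1_top between 0.032 and 0.048 m and angle between bottle1_c's own z axis and vertical below 0.12 rad and value of joint seat1 above 0.003 m) or (x of bottle1_c in the frame of seat2_top between -0.022 and 0.022 m and y of bottle1_c in the frame of seat2_top between -0.022 and 0.022 m and z of bottle1_c in the frame of seat2_top between 0.032 and 0.048 m and angle between bottle1_c's own z axis and vertical below 0.12 rad and value of joint seat2 above 0.003 m) or (x of bottle1_c in the frame of seat3_top between -0.022 and 0.022 m and y of bottle1_c in the frame of seat3_top between -0.022 and 0.022 m and z of bottle1_c in the frame of seat3_top between 0.032 and 0.048 m and angle between bottle1_c's own z axis and vertical below 0.12 rad and value of joint seat3 above 0.003 m) or (x of bottle1_c in the frame of seat4_top between -0.022 and 0.022 m and y of bottle1_c in the frame of seat4_top between -0.022 and 0.022 m and z of bottle1_c in the frame of seat4_top between 0.032 and 0.048 m and angle between bottle1_c's own z axis and vertical below 0.12 rad and value of joint seat4 above 0.003 m)) and ((x of bottle2_c in the frame of crate_floor between -0.11 and 0.11 m and y of bottle2_c in the frame of crate_floor between -0.035 and 0.035 m and z of bottle2_c in the frame of crate_floor between 0.032 and 0.048 m and angle between bottle2_c's own z axis and vertical below 0.12 rad) or (x of bottle2_c in the frame of seat1_top between -0.022 and 0.022 m and y of bottle2_c in the frame of seat1_top between -0.022 and 0.022 m and z of bottle2_c in the frame of seat1_top between 0.032 and 0.048 m and angle between bottle2_c's own z axis and vertical below 0.12 rad and value of joint seat1 above 0.003 m) or (x of bottle2_c in the frame of seat2_top between -0.022 and 0.022 m and y of bottle2_c in the frame of seat2_top between -0.022 and 0.022 m and z of bottle2_c in the frame of seat2_top between 0.032 and 0.048 m and angle between bottle2_c's own z axis and vertical below 0.12 rad and value of joint seat2 above 0.003 m) or (x of bottle2_c in the frame of seat3_top between -0.022 and 0.022 m and y of bottle2_c in the frame of seat3_top between -0.022 and 0.022 m and z of bottle2_c in the frame of seat3_top between 0.032 and 0.048 m and angle between bottle2_c's own z axis and vertical below 0.12 rad and value of joint seat3 above 0.003 m) or (x of bottle2_c in the frame of seat4_top between -0.022 and 0.022 m and y of bottle2_c in the frame of seat4_top between -0.022 and 0.022 m and z of bottle2_c in the frame of seat4_top between 0.032 and 0.048 m and angle between bottle2_c's own z axis and vertical below 0.12 rad and value of joint seat4 above 0.003 m)) and ((x of bottle3_c in the frame of crate_floor between -0.11 and 0.11 m and y of bottle3_c in the frame of crate_floor between -0.035 and 0.035 m and z of bottle3_c in the frame of crate_floor between 0.032 and 0.048 m and angle between bottle3_c's own z axis and vertical below 0.12 rad) or (x of bottle3_c in the frame of seat1_top between -0.022 and 0.022 m and y of bottle3_c in the frame of seat1_top between -0.022 and 0.022 m and z of bottle3_c in the frame of seat1_top between 0.032 and 0.048 m and angle between bottle3_c's own z axis and vertical below 0.12 rad and value of joint seat1 above 0.003 m) or (x of bottle3_c in the frame of seat2_top between -0.022 and 0.022 m and y of bottle3_c in the frame of seat2_top between -0.022 and 0.022 m and z of bottle3_c in the frame of seat2_top between 0.032 and 0.048 m and angle between bottle3_c's own z axis and vertical below 0.12 rad and value of joint seat2 above 0.003 m) or (x of bottle3_c in the frame of seat3_top between -0.022 and 0.022 m and y of bottle3_c in the frame of seat3_top between -0.022 and 0.022 m and z of bottle3_c in the frame of seat3_top between 0.032 and 0.048 m and angle between bottle3_c's own z axis and vertical below 0.12 rad and value of joint seat3 above 0.003 m) or (x of bottle3_c in the frame of seat4_top between -0.022 and 0.022 m and y of bottle3_c in the frame of seat4_top between -0.022 and 0.022 m and z of bottle3_c in the frame of seat4_top between 0.032 and 0.048 m and angle between bottle3_c's own z axis and vertical below 0.12 rad and value of joint seat4 above 0.003 m)) and ((x of bottle4_c in the frame of crate_floor between -0.11 and 0.11 m and y of bottle4_c in the frame of crate_floor between -0.035 and 0.035 m and z of bottle4_c in the frame of crate_floor between 0.032 and 0.048 m and angle between bottle4_c's own z axis and vertical below 0.12 rad) or (x of bottle4_c in the frame of seat1_top between -0.022 and 0.022 m and y of bottle4_c in the frame of seat1_top between -0.022 and 0.022 m and z of bottle4_c in the frame of seat1_top between 0.032 and 0.048 m and angle between bottle4_c's own z axis and vertical below 0.12 rad and value of joint seat1 above 0.003 m) or (x of bottle4_c in the frame of seat2_top between -0.022 and 0.022 m and y of bottle4_c in the frame of seat2_top between -0.022 and 0.022 m and z of bottle4_c in the frame of seat2_top between 0.032 and 0.048 m and angle between bottle4_c's own z axis and vertical below 0.12 rad and value of joint seat2 above 0.003 m) or (x of bottle4_c in the frame of seat3_top between -0.022 and 0.022 m and y of bottle4_c in the frame of seat3_top between -0.022 and 0.022 m and z of bottle4_c in the frame of seat3_top between 0.032 and 0.048 m and angle between bottle4_c's own z axis and vertical below 0.12 rad and value of joint seat3 above 0.003 m) or (x of bottle4_c in the frame of seat4_top between -0.022 and 0.022 m and y of bottle4_c in the frame of seat4_top between -0.022 and 0.022 m and z of bottle4_c in the frame of seat4_top between 0.032 and 0.048 m and angle between bottle4_c's own z axis and vertical below 0.12 rad and value of joint seat4 above 0.003 m)) and ((x of bottle5_c in the frame of crate_floor between -0.11 and 0.11 m and y of bottle5_c in the frame of crate_floor between -0.035 and 0.035 m and z of bottle5_c in the frame of crate_floor between 0.032 and 0.048 m and angle between bottle5_c's own z axis and vertical below 0.12 rad) or (x of bottle5_c in the frame of seat1_top between -0.022 and 0.022 m and y of bottle5_c in the frame of seat1_top between -0.022 and 0.022 m and z of bottle5_c in the frame of seat1_top between 0.032 and 0.048 m and angle between bottle5_c's own z axis and vertical below 0.12 rad and value of joint seat1 above 0.003 m) or (x of bottle5_c in the frame of seat2_top between -0.022 and 0.022 m and y of bottle5_c in the frame of seat2_top between -0.022 and 0.022 m and z of bottle5_c in the frame of seat2_top between 0.032 and 0.048 m and angle between bottle5_c's own z axis and vertical below 0.12 rad and value of joint seat2 above 0.003 m) or (x of bottle5_c in the frame of seat3_top between -0.022 and 0.022 m and y of bottle5_c in the frame of seat3_top between -0.022 and 0.022 m and z of bottle5_c in the frame of seat3_top between 0.032 and 0.048 m and angle between bottle5_c's own z axis and vertical below 0.12 rad and value of joint seat3 above 0.003 m) or (x of bottle5_c in the frame of seat4_top between -0.022 and 0.022 m and y of bottle5_c in the frame of seat4_top between -0.022 and 0.022 m and z of bottle5_c in the frame of seat4_top between 0.032 and 0.048 m and angle between bottle5_c's own z axis and vertical below 0.12 rad and value of joint seat4 above 0.003 m)) and ((x of bottle6_c in the frame of crate_floor between -0.11 and 0.11 m and y of bottle6_c in the frame of crate_floor between -0.035 and 0.035 m and z of bottle6_c in the frame of crate_floor between 0.032 and 0.048 m and angle between bottle6_c's own z axis and vertical below 0.12 rad) or (x of bottle6_c in the frame of seat1_top between -0.022 and 0.022 m and y of bottle6_c in the frame of seat1_top between -0.022 and 0.022 m and z of bottle6_c in the frame of seat1_top between 0.032 and 0.048 m and angle between bottle6_c's own z axis and vertical below 0.12 rad and value of joint seat1 above 0.003 m) or (x of bottle6_c in the frame of seat2_top between -0.022 and 0.022 m and y of bottle6_c in the frame of seat2_top between -0.022 and 0.022 m and z of bottle6_c in the frame of seat2_top between 0.032 and 0.048 m and angle between bottle6_c's own z axis and vertical below 0.12 rad and value of joint seat2 above 0.003 m) or (x of bottle6_c in the frame of seat3_top between -0.022 and 0.022 m and y of bottle6_c in the frame of seat3_top between -0.022 and 0.022 m and z of bottle6_c in the frame of seat3_top between 0.032 and 0.048 m and angle between bottle6_c's own z axis and vertical below 0.12 rad and value of joint seat3 above 0.003 m) or (x of bottle6_c in the frame of seat4_top between -0.022 and 0.022 m and y of bottle6_c in the frame of seat4_top between -0.022 and 0.022 m and z of bottle6_c in the frame of seat4_top between 0.032 and 0.048 m and angle between bottle6_c's own z axis and vertical below 0.12 rad and value of joint seat4 above 0.003 m)) and value of joint crate_pan below 0.003 m and value of joint tray above 0.03 m), for 0.2 s.
2. the tray is pushed home to its stop (value of joint tray below 0.004 m), for 0.2 s.
3. the latch is swung across to its stop with the tray home (value of joint tray below 0.004 m and value of joint latch above 1.42 rad), for 0.2 s.
At the end, for the whole second after the job is handed in: every bottle stands upright (within 0.12 rad), at rest, either in the crate, whose sprung floor has not sunk by 3 mm (so none there is full), or within 22 mm of the centre of a tray seat that has sunk by over 3 mm (so it is full); the tray is home within 4 mm; the latch is past 1.42 rad (all of step 3 and ((x of bottle1_c in the frame of crate_floor between -0.11 and 0.11 m and y of bottle1_c in the frame of crate_floor between -0.035 and 0.035 m and z of bottle1_c in the frame of crate_floor between 0.032 and 0.048 m and angle between bottle1_c's own z axis and vertical below 0.12 rad) or (x of bottle1_c in the frame of seat1_top between -0.022 and 0.022 m and y of bottle1_c in the frame of seat1_top between -0.022 and 0.022 m and z of bottle1_c in the frame of seat1_top between 0.032 and 0.048 m and angle between bottle1_c's own z axis and vertical below 0.12 rad and value of joint seat1 above 0.003 m) or (x of bottle1_c in the frame of seat2_top between -0.022 and 0.022 m and y of bottle1_c in the frame of seat2_top between -0.022 and 0.022 m and z of bottle1_c in the frame of seat2_top between 0.032 and 0.048 m and angle between bottle1_c's own z axis and vertical below 0.12 rad and value of joint seat2 above 0.003 m) or (x of bottle1_c in the frame of seat3_top between -0.022 and 0.022 m and y of bottle1_c in the frame of seat3_top between -0.022 and 0.022 m and z of bottle1_c in the frame of seat3_top between 0.032 and 0.048 m and angle between bottle1_c's own z axis and vertical below 0.12 rad and value of joint seat3 above 0.003 m) or (x of bottle1_c in the frame of seat4_top between -0.022 and 0.022 m and y of bottle1_c in the frame of seat4_top between -0.022 and 0.022 m and z of bottle1_c in the frame of seat4_top between 0.032 and 0.048 m and angle between bottle1_c's own z axis and vertical below 0.12 rad and value of joint seat4 above 0.003 m)) and ((x of bottle2_c in the frame of crate_floor between -0.11 and 0.11 m and y of bottle2_c in the frame of crate_floor between -0.035 and 0.035 m and z of bottle2_c in the frame of crate_floor between 0.032 and 0.048 m and angle between bottle2_c's own z axis and vertical below 0.12 rad) or (x of bottle2_c in the frame of seat1_top between -0.022 and 0.022 m and y of bottle2_c in the frame of seat1_top between -0.022 and 0.022 m and z of bottle2_c in the frame of seat1_top between 0.032 and 0.048 m and angle between bottle2_c's own z axis and vertical below 0.12 rad and value of joint seat1 above 0.003 m) or (x of bottle2_c in the frame of seat2_top between -0.022 and 0.022 m and y of bottle2_c in the frame of seat2_top between -0.022 and 0.022 m and z of bottle2_c in the frame of seat2_top between 0.032 and 0.048 m and angle between bottle2_c's own z axis and vertical below 0.12 rad and value of joint seat2 above 0.003 m) or (x of bottle2_c in the frame of seat3_top between -0.022 and 0.022 m and y of bottle2_c in the frame of seat3_top between -0.022 and 0.022 m and z of bottle2_c in the frame of seat3_top between 0.032 and 0.048 m and angle between bottle2_c's own z axis and vertical below 0.12 rad and value of joint seat3 above 0.003 m) or (x of bottle2_c in the frame of seat4_top between -0.022 and 0.022 m and y of bottle2_c in the frame of seat4_top between -0.022 and 0.022 m and z of bottle2_c in the frame of seat4_top between 0.032 and 0.048 m and angle between bottle2_c's own z axis and vertical below 0.12 rad and value of joint seat4 above 0.003 m)) and ((x of bottle3_c in the frame of crate_floor between -0.11 and 0.11 m and y of bottle3_c in the frame of crate_floor between -0.035 and 0.035 m and z of bottle3_c in the frame of crate_floor between 0.032 and 0.048 m and angle between bottle3_c's own z axis and vertical below 0.12 rad) or (x of bottle3_c in the frame of seat1_top between -0.022 and 0.022 m and y of bottle3_c in the frame of seat1_top between -0.022 and 0.022 m and z of bottle3_c in the frame of seat1_top between 0.032 and 0.048 m and angle between bottle3_c's own z axis and vertical below 0.12 rad and value of joint seat1 above 0.003 m) or (x of bottle3_c in the frame of seat2_top between -0.022 and 0.022 m and y of bottle3_c in the frame of seat2_top between -0.022 and 0.022 m and z of bottle3_c in the frame of seat2_top between 0.032 and 0.048 m and angle between bottle3_c's own z axis and vertical below 0.12 rad and value of joint seat2 above 0.003 m) or (x of bottle3_c in the frame of seat3_top between -0.022 and 0.022 m and y of bottle3_c in the frame of seat3_top between -0.022 and 0.022 m and z of bottle3_c in the frame of seat3_top between 0.032 and 0.048 m and angle between bottle3_c's own z axis and vertical below 0.12 rad and value of joint seat3 above 0.003 m) or (x of bottle3_c in the frame of seat4_top between -0.022 and 0.022 m and y of bottle3_c in the frame of seat4_top between -0.022 and 0.022 m and z of bottle3_c in the frame of seat4_top between 0.032 and 0.048 m and angle between bottle3_c's own z axis and vertical below 0.12 rad and value of joint seat4 above 0.003 m)) and ((x of bottle4_c in the frame of crate_floor between -0.11 and 0.11 m and y of bottle4_c in the frame of crate_floor between -0.035 and 0.035 m and z of bottle4_c in the frame of crate_floor between 0.032 and 0.048 m and angle between bottle4_c's own z axis and vertical below 0.12 rad) or (x of bottle4_c in the frame of seat1_top between -0.022 and 0.022 m and y of bottle4_c in the frame of seat1_top between -0.022 and 0.022 m and z of bottle4_c in the frame of seat1_top between 0.032 and 0.048 m and angle between bottle4_c's own z axis and vertical below 0.12 rad and value of joint seat1 above 0.003 m) or (x of bottle4_c in the frame of seat2_top between -0.022 and 0.022 m and y of bottle4_c in the frame of seat2_top between -0.022 and 0.022 m and z of bottle4_c in the frame of seat2_top between 0.032 and 0.048 m and angle between bottle4_c's own z axis and vertical below 0.12 rad and value of joint seat2 above 0.003 m) or (x of bottle4_c in the frame of seat3_top between -0.022 and 0.022 m and y of bottle4_c in the frame of seat3_top between -0.022 and 0.022 m and z of bottle4_c in the frame of seat3_top between 0.032 and 0.048 m and angle between bottle4_c's own z axis and vertical below 0.12 rad and value of joint seat3 above 0.003 m) or (x of bottle4_c in the frame of seat4_top between -0.022 and 0.022 m and y of bottle4_c in the frame of seat4_top between -0.022 and 0.022 m and z of bottle4_c in the frame of seat4_top between 0.032 and 0.048 m and angle between bottle4_c's own z axis and vertical below 0.12 rad and value of joint seat4 above 0.003 m)) and ((x of bottle5_c in the frame of crate_floor between -0.11 and 0.11 m and y of bottle5_c in the frame of crate_floor between -0.035 and 0.035 m and z of bottle5_c in the frame of crate_floor between 0.032 and 0.048 m and angle between bottle5_c's own z axis and vertical below 0.12 rad) or (x of bottle5_c in the frame of seat1_top between -0.022 and 0.022 m and y of bottle5_c in the frame of seat1_top between -0.022 and 0.022 m and z of bottle5_c in the frame of seat1_top between 0.032 and 0.048 m and angle between bottle5_c's own z axis and vertical below 0.12 rad and value of joint seat1 above 0.003 m) or (x of bottle5_c in the frame of seat2_top between -0.022 and 0.022 m and y of bottle5_c in the frame of seat2_top between -0.022 and 0.022 m and z of bottle5_c in the frame of seat2_top between 0.032 and 0.048 m and angle between bottle5_c's own z axis and vertical below 0.12 rad and value of joint seat2 above 0.003 m) or (x of bottle5_c in the frame of seat3_top between -0.022 and 0.022 m and y of bottle5_c in the frame of seat3_top between -0.022 and 0.022 m and z of bottle5_c in the frame of seat3_top between 0.032 and 0.048 m and angle between bottle5_c's own z axis and vertical below 0.12 rad and value of joint seat3 above 0.003 m) or (x of bottle5_c in the frame of seat4_top between -0.022 and 0.022 m and y of bottle5_c in the frame of seat4_top between -0.022 and 0.022 m and z of bottle5_c in the frame of seat4_top between 0.032 and 0.048 m and angle between bottle5_c's own z axis and vertical below 0.12 rad and value of joint seat4 above 0.003 m)) and ((x of bottle6_c in the frame of crate_floor between -0.11 and 0.11 m and y of bottle6_c in the frame of crate_floor between -0.035 and 0.035 m and z of bottle6_c in the frame of crate_floor between 0.032 and 0.048 m and angle between bottle6_c's own z axis and vertical below 0.12 rad) or (x of bottle6_c in the frame of seat1_top between -0.022 and 0.022 m and y of bottle6_c in the frame of seat1_top between -0.022 and 0.022 m and z of bottle6_c in the frame of seat1_top between 0.032 and 0.048 m and angle between bottle6_c's own z axis and vertical below 0.12 rad and value of joint seat1 above 0.003 m) or (x of bottle6_c in the frame of seat2_top between -0.022 and 0.022 m and y of bottle6_c in the frame of seat2_top between -0.022 and 0.022 m and z of bottle6_c in the frame of seat2_top between 0.032 and 0.048 m and angle between bottle6_c's own z axis and vertical below 0.12 rad and value of joint seat2 above 0.003 m) or (x of bottle6_c in the frame of seat3_top between -0.022 and 0.022 m and y of bottle6_c in the frame of seat3_top between -0.022 and 0.022 m and z of bottle6_c in the frame of seat3_top between 0.032 and 0.048 m and angle between bottle6_c's own z axis and vertical below 0.12 rad and value of joint seat3 above 0.003 m) or (x of bottle6_c in the frame of seat4_top between -0.022 and 0.022 m and y of bottle6_c in the frame of seat4_top between -0.022 and 0.022 m and z of bottle6_c in the frame of seat4_top between 0.032 and 0.048 m and angle between bottle6_c's own z axis and vertical below 0.12 rad and value of joint seat4 above 0.003 m)) and value of joint crate_pan below 0.003 m and linear speed of each of bottle1, bottle2, bottle3, bottle4, bottle5, bottle6 below 0.02 m/s); the robot touches nothing.
It fails at once if the latch is swung across (beyond 0.6 rad) while the tray is still out by over 15 mm (value of joint latch above 0.6 rad and value of joint tray above 0.015 m).
It fails at once if a bystander is shifted by more than 60 mm (distance of any of tipbox, taperoll from where it was at the start of the episode above 0.06 m).
Of bottle1, bottle2, bottle3, bottle4, bottle5, bottle6 only 4 to 6 are there at a start; the rules pass over those that are not, and their reading is None.
At some moment in a run one of bottle1, bottle2, bottle3, bottle4, bottle5, bottle6 may be knocked a few centimetres aside while the robot is not near it.
It also fails if it takes over 210 s, if anything falls off the work surface, if the arm or the gripper's body presses on something with over 40 N, if the wrist force passes 120 N, or if a joint passes its speed limit or range.

## Working session

There is one attempt and no reset: what is moved stays moved. The work goes in short steps, each a Python script; the robot and the scene stay as the last script left them, time stands still between calls to the robot, and variables do not carry over. Pictures are saved under pics/ and viewed, about 12 in all and at most 16, crops included, and the job is handed in when it is done.

```bash
ls; mkdir -p pics; python3 - <<'E'
from plant import bot
import cv2,numpy as np
for n in ("scene","top"):
    im=bot.camera(n); cv2.imwrite(f"pics/{n}0.png",im[:,:,::-1]); c=bot.get_calibration(n)
    print(n,{k:(np.round(v,3).tolist() if k=="view" else v) for k,v in c.items()})
s=bot.read_state(); print({k:np.round(v,3).tolist() for k,v in s.items()})
E
```

```text
pics
scene {'fx': 400.78626468229976, 'fy': 400.78626468229976, 'cx': 254.69660616928354, 'cy': 187.15520042648032, 'view': [[0.336, 0.942, -0.02, -189.437], [-0.628, 0.24, 0.74, 274.679], [0.702, -0.236, 0.672, -1368.084], [0.0, 0.0, 0.0, 1.0]]}
top {'fx': 490.17524854836586, 'fy': 490.17524854836586, 'cx': 256.9358359130073, 'cy': 191.97999722313665, 'view': [[-0.006, -1.0, 0.008, -10.59], [0.998, -0.006, 0.058, -568.852], [-0.058, 0.009, 0.998, -1297.777], [0.0, 0.0, 0.0, 1.0]]}
{'t': 0.1, 'joint_pos': [-0.974, 0.359, 0.011, -0.0, -1.224, -0.288], 'qvel': [-0.001, -0.003, 0.002, 0.002, -0.0, 0.0], 'tau': [-0.002, -58.416, 29.375, 7.016, 0.01, -0.0], 'tcp_pos': [204.99, -642.659, 225.733], 'eef_rot': [-0.154, 0.988, 0.001, -0.0], 'contact_force': [0.405, 0.119, 0.364], 'moment': [-0.004, 0.05, -0.043], 'width': 87.536}
```

View pics/top0.png

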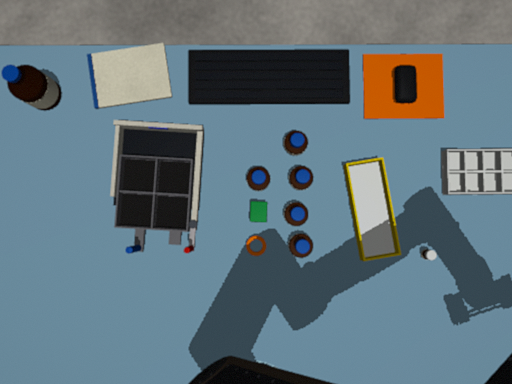

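View pics/scene0.png

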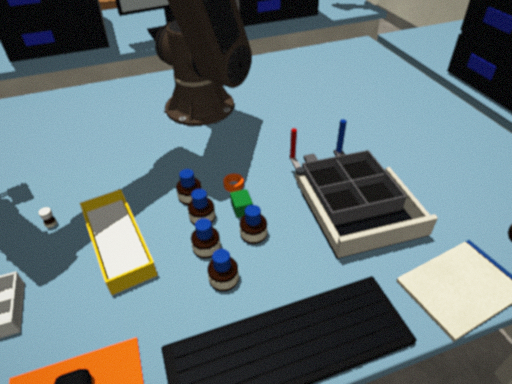

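The top view shows five bottles, with caps at about (296,141), (301,177), (259,177), (297,214) and (301,244). The green box is at (258,211) and the tape ring at (256,245). The tray's centre is near (155,193), the blue post at (130,249), the red knob at (189,249) and the crate around (372,208). The scene view confirms the same layout.

```bash
cat > vis.py <<'E'
from plant import bot
import cv2,numpy as np
def cam(n):
    c=bot.get_calibration(n); V=np.array(c["view"]); return c,V[:3,:3],V[:3,3]
def ray(n,u,v):
    c,R,t=cam(n); d=np.array([(u-c["cx"])/c["fx"],-(v-c["cy"])/c["fy"],-1.])
    return -R.T@t, R.T@d
def onz(n,u,v,z):
    o,d=ray(n,u,v); return o+d*(z-o[2])/d[2]
def proj(n,p):
    c,R,t=cam(n); q=R@np.asarray(p,float)+t
    return np.array([c["cx"]+c["fx"]*q[0]/-q[2], c["cy"]+c["fy"]*q[1]/q[2]])
def tri(u1,u2):
    (o,d),(p,e)=ray("top",*u1),ray("scene",*u2)
    s=np.linalg.lstsq(np.c_[d,-e],p-o,rcond=None)[0]; a,b=o+d*s[0],p+e*s[1]
    return (a+b)/2,np.linalg.norm(a-b)
def blobs(im,lo,hi,amin=15):
    m=cv2.inRange(cv2.cvtColor(im,cv2.COLOR_RGB2HSV),np.array(lo),np.array(hi))
    k,l,s,c=cv2.connectedComponentsWithStats(m)
    return [(c[i],s[i],np.argwhere(l==i)[:,::-1]) for i in range(1,k) if s[i,4]>=amin]
BLUE=((105,170,80),(125,255,255)); RED=((0,170,70),(6,255,255)); YEL=((24,150,80),(33,255,255))
GRN=((50,120,60),(75,255,255)); ORG=((7,170,80),(16,255,255))
E
python3 - <<'E'
from vis import *
I={n:cv2.imread(f"pics/{n}0.png")[:,:,::-1].copy() for n in("top","scene")}
print("cams",*(ray(n,0,0)[0].round() for n in I))
for nm,col in dict(BLUE=BLUE,RED=RED,YEL=YEL,GRN=GRN,ORG=ORG).items():
    for n in I:
        for c,s,p in blobs(I[n],*col): print(nm,n,c.round(1),s.tolist(),onz(n,*c,{"BLUE":70,"GRN":40}.get(nm,46))[:2].round())
t=I["top"]
cv2.imwrite("pics/c1.png",cv2.resize(t[112:262,95:215],None,fx=5,fy=4 and 5,interpolation=cv2.INTER_CUBIC)[:750,:,::-1][:600+150])
cv2.imwrite("pics/c1.png",cv2.resize(t[115:262,85:215,::-1],(130*4,147*4),interpolation=cv2.INTER_CUBIC))
E
```

```text
cams [ 493.   -2. 1329.] [1196. -210.  712.]
BLUE top [92.3 80.9] [88, 54, 10, 54, 152] [857. 413.]
BLUE top [ 9.9 72.7] [2, 65, 17, 17, 219] [880. 626.]
BLUE top [297.  139.3] [291, 133, 13, 14, 153] [ 702. -118.]
BLUE top [302.4 175.9] [296, 169, 14, 15, 155] [ 607. -131.]
BLUE top [258.  176.7] [252, 170, 14, 14, 153] [605. -16.]
BLUE top [297.3 213.4] [291, 207, 14, 14, 155] [ 510. -117.]
BLUE top [302.2 245.8] [296, 239, 14, 14, 150] [ 427. -128.]
BLUE top [129.  249.5] [126, 247, 7, 6, 38] [421. 314.]
BLUE scene [21.3  1.3] [8, 0, 32, 5, 102] [-1213.  -618.]
BLUE scene [268.4   5. ] [258, 0, 22, 12, 200] [-666.  510.]
BLUE scene [498.8  18.4] [485, 8, 27, 24, 235] [-115. 1358.]
BLUE scene [38.1 37.7] [23, 31, 31, 14, 290] [-668. -516.]
BLUE scene [481.4  65.4] [469, 54, 26, 24, 300] [212. 968.]
BLUE scene [342.8 121.5] [341, 120, 5, 4, 18] [351. 347.]
BLUE scene [186.  173.9] [179, 169, 15, 12, 124] [ 418. -128.]
BLUE scene [198.3 194.2] [191, 188, 16, 14, 145] [ 501. -117.]
BLUE scene [252.  211.1] [245, 205, 15, 15, 156] [599. -17.]
BLUE scene [202.9 225.1] [195, 219, 17, 14, 168] [ 601. -131.]
BLUE scene [490.1 259. ] [468, 241, 44, 37, 100] [888. 376.]
BLUE scene [220.6 256.5] [212, 249, 18, 17, 206] [ 696. -118.]
RED top [187.3 249.5] [185, 247, 6, 6, 22] [418. 168.]
RED scene [292.9 141.4] [291, 129, 5, 29, 69] [358. 189.]
YEL top [372.3 205.9] [345, 158, 56, 103, 624] [ 529. -316.]
YEL scene [119.3 247.1] [81, 190, 76, 104, 1518] [ 577. -312.]
GRN top [258.  211.2] [250, 201, 17, 21, 342] [517. -16.]
GRN scene [240. 201.] [230, 190, 22, 27, 369] [529. -24.]
ORG top [402.5  85.9] [363, 54, 81, 64, 4265] [ 848. -403.]
ORG top [255.6 245.4] [247, 236, 19, 20, 160] [428.  -9.]
ORG scene [233.1 182. ] [224, 174, 20, 18, 254] [463. -21.]
ORG scene [ 94.  366.7] [10, 338, 133, 46, 2993] [ 825. -377.]
```

View pics/c1.png

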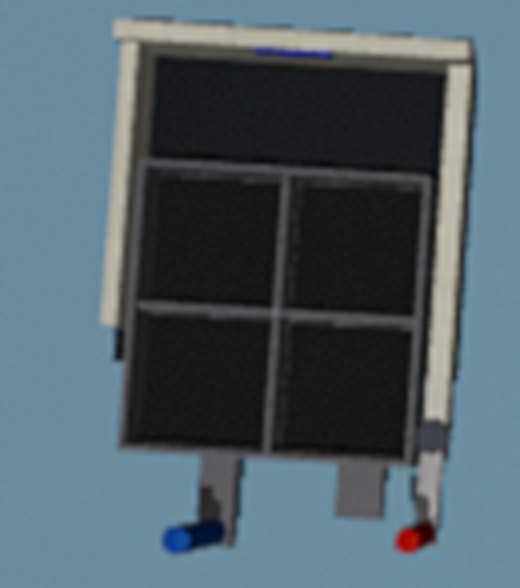

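The 4x crop, offset (85,115), shows the tray rim corners at about TL (145,163), TR (428,177), BR (414,462) and BL (122,448). The wall cross is at (277,313). The blue post top is at (176,540) and the red knob top at (409,540).

```bash
python3 - <<'E'
from vis import *
P=lambda x,y:((x+.5)/4-.5+85,(y+.5)/4-.5+115)
K=dict(TL=(143,162),TR=(430,176),BR=(414,464),BL=(121,449),C=(277,313))
W={k:onz("top",*P(*v),56)[:2] for k,v in K.items()}
for k in W: print(k,W[k].round(1))
print("sides",[np.linalg.norm(W[a]-W[b]).round(1) for a,b in("TL TR","TR BR","BR BL","BL TL") for a,b in [(a,b)]] if 0 else [np.linalg.norm(W[a]-W[b]).round(1) for a,b in(("TL","TR"),("TR","BR"),("BR","BL"),("BL","TL"))])
ex=(W["TL"]+W["TR"]-W["BL"]-W["BR"]); ey=(W["TL"]+W["BL"]-W["TR"]-W["BR"])
print("yaw",np.arctan2(ex[1],ex[0]),np.arctan2(-ey[0],ey[1]),"mean corner",sum(W[k] for k in("TL","TR","BL","BR"))/4)
hp=onz("top",129-.5,249.7,129); print("post",hp,"scene pred",proj("scene",hp)); kp=onz("top",*P(408,540),135); print("knob",kp,proj("scene",kp))
a=(np.arctan2(ex[1],ex[0])+np.arctan2(-ey[0],ey[1]))/2; R=np.array([[np.cos(a),-np.sin(a)],[np.sin(a),np.cos(a)]])
print("centre from post",hp[:2]-R@[-145,35]); 
I={n:cv2.imread(f"pics/{n}0.png")[:,:,::-1].copy() for n in("top","scene")}
# dock back wall / cheek geometry and knob vs tray centre in tray frame
print("knob in tray frame",R.T@(kp[:2]-W["C"]))
b=[(c) for c,s,p in blobs(I["top"],*BLUE) if s[1]>120 and s[4]>100]; sc=[c for c,s,p in blobs(I["scene"],*BLUE) if 110<s[4]<210 and s[1]>150]
for c in b:
    w=onz("top",*c,80); m=min(sc,key=lambda q:np.linalg.norm(q-proj("scene",w-[0,0,8]))); print("bottle",w.round(1),"scene resid",(m-proj("scene",w-[0,0,8])).round(1),"tri",[np.round(x,1) for x in tri(c,m)])
y=np.concatenate([p for c,s,p in blobs(I["top"],*YEL,amin=100)])
q=np.array([onz("top",*u,46)[:2] for u in y]).astype(np.float32); print("crate",cv2.minAreaRect(q),cv2.boxPoints(cv2.minAreaRect(q)).round())
ys=np.concatenate([p for c,s,p in blobs(I["scene"],*YEL,amin=100)]);
E
```

```text
TL [664.7 341.7]
TR [654.6 154.9]
BR [467.4 165. ]
BL [478.2 354. ]
C [565.7 254. ]
sides [np.float64(187.1), np.float64(187.4), np.float64(189.4), np.float64(186.8)]
yaw -0.05974676920369689 -0.05569822107433631 mean corner [566.22392528 253.91220109]
post [423.5448585  299.96900431 129.        ] scene pred [343.11313452 120.20497197]
knob [423.14688635 158.11629252 135.        ] [293.63967962 129.32482145]
centre from post [566.28419817 256.66218141]
knob in tray frame [-136.74891531 -103.91951202]
bottle [ 700. -117.   80.] scene resid [-1.1 -0.6] tri [array([ 700.6, -118.4,   75.3]), np.float64(1.8)]
bottle [ 605.7 -129.9   80. ] scene resid [-0.9 -0.8] tri [array([ 605.9, -131. ,   75.4]), np.float64(1.3)]
bottle [604.2 -16.3  80. ] scene resid [-1.2 -0.9] tri [array([604.2, -17.6,  75.5]), np.float64(2.7)]
bottle [ 509.9 -115.8   80. ] scene resid [-1.2 -1.6] tri [array([ 509.8, -117. ,   77.5]), np.float64(2.0)]
bottle [ 427.6 -127.3   80. ] scene resid [-1.  -1.6] tri [array([ 427.3, -128.3,   77.3]), np.float64(1.5)]
crate ((522.482421875, -316.8843994140625), (259.9346008300781, 102.22826385498047), 9.34445571899414) [[ 386. -288.]
 [ 403. -388.]
 [ 659. -346.]
 [ 642. -245.]]
```

```bash
cat > act.py <<'E'
from vis import *
from scipy.spatial.transform import Rotation as Rot
TC,TY=np.array([566.,254.7]),-0.058
CC,CY=np.array([522.5,-316.9]),np.radians(9.34)
def rt(a): return np.array([[np.cos(a),-np.sin(a)],[np.sin(a),np.cos(a)]])
def down(th): f=(th+np.pi/2)/2; return [np.cos(f),np.sin(f),0.,0.]   # jaws open along angle th
SEAT=[TC+rt(TY)@(46.5*np.array(s)) for s in((1,1),(1,-1),(-1,1),(-1,-1))]
SLOT=[CC+rt(CY)@[x,0] for x in(-78,78,0)]
HOV=195
def bottles(im=None):
    im=bot.camera("top") if im is None else im
    out=[onz("top",*c,80)[:2] for c,s,p in blobs(im,*BLUE,amin=110) if s[4]<190]
    return [b for b in out if 370<b[0]<800 and abs(b[1])<400]
def loose(): return [b for b in bottles() if -225<b[1]<120]
def fz():
    bot.pause(.3); v=[]
    for _ in range(8): v.append(bot.read_state()["contact_force"][2]); bot.pause(.04)
    return np.mean(v)
def pick(b):
    q=down(np.pi/2)
    bot.line_to([*b,HOV],velocity=250,ori=q); bot.move_gripper(62); f0=fz()
    bot.line_to([*b,52],velocity=120); bot.move_gripper(20,force=20); w=bot.read_state()["width"]
    bot.line_to([*b,HOV],velocity=120); f=fz()-f0
    print("pick",b.round(1),"width",round(w,1),"dFz",round(f,2),"t",round(bot.read_state()["t"],1)); return f
def place(xy,yaw,zfoot):
    bot.line_to([*xy,HOV],velocity=220,ori=down(np.pi/2+yaw))
    bot.line_to([*xy,zfoot+55+12],velocity=120); bot.line_to([*xy,zfoot+53.5],velocity=30)
    bot.pause(.2); bot.move_gripper(60); bot.pause(.2); bot.line_to([*xy,HOV],velocity=150)
E
python3 - <<'E'
from act import *
L=loose(); print(np.round(L,1)); b=min(L,key=lambda b:-b[1])
w=pick(b)
if abs(w)>1.6: place(SEAT[0],TY,26)
elif abs(w)>.1: place(SLOT[0],CY,16)
print(bot.read_state()["t"],np.round(bottles(),1))
for n in("top","scene"): cv2.imwrite(f"pics/{n}1.png",bot.camera(n)[:,:,::-1])
a,b=(cv2.imread(f"pics/{n}1.png") for n in("top","scene"))
cv2.imwrite("pics/v1.png",np.hstack([a[110:270,100:410],b[110:270,60:420]]))
E
```

```text
[[ 699.9 -117. ]
 [ 605.7 -129.8]
 [ 604.2  -16.3]
 [ 509.9 -115.8]
 [ 427.6 -127.3]]
pick [604.2 -16.3] width 36.0 dFz -0.59 t 8.4
13.925 [[ 699.8 -116.4]
 [ 605.5 -130.1]
 [ 428.3 -124.9]]
```

View pics/v1.png

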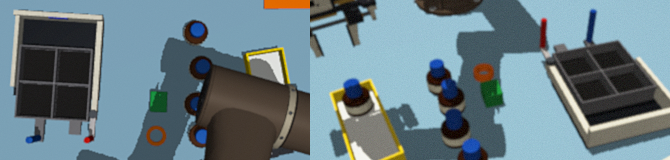

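The first bottle weighed as empty (0.6 N), and the scene half of the picture shows it standing in the near end of the crate. In the top half the arm hides one loose bottle. I'm continuing in a guarded loop that looks again before every pick.

```bash
python3 - <<'E'
from act import *
bot.line_to([560,-20,230],velocity=250)
ns,nc=0,1
for i in range(5):
    bot.line_to([540,150,230],velocity=280) if bot.read_state()["tcp_pos"][1]<100 else None
    L=loose(); print("loose",np.round(L,0).tolist())
    if not L: break
    b=max(L,key=lambda b:b[0])
    w=pick(b); s=bot.read_state()
    if s["width"]<30: print("lost grip"); break
    if -4<w<-1.7: place(SEAT[ns],TY,26); ns+=1
    elif -1<w<-.2: place(SLOT[nc],CY,16); nc+=1
    else: print("ambiguous"); break
bot.line_to([500,0,260],velocity=250)if 0 else None
print(bot.read_state()["t"],ns,nc)
for n in("top","scene"): cv2.imwrite(f"pics/{n}2.png",bot.camera(n)[:,:,::-1])
a,b=(cv2.imread(f"pics/{n}2.png") for n in("top","scene"))
cv2.imwrite("pics/v2.png",np.vstack([a[110:270,50:450],b[110:310,60:460]]))
E
```

```text
loose [[700.0, -117.0], [606.0, -130.0], [510.0, -116.0], [428.0, -127.0]]
pick [ 699.9 -117. ] width 35.4 dFz -2.76 t 22.5
loose [[606.0, -130.0], [510.0, -116.0], [428.0, -127.0]]
pick [ 605.6 -129.8] width 35.6 dFz -0.54 t 34.9
loose [[510.0, -116.0], [402.0, -116.0]]
pick [ 509.9 -115.8] width 35.5 dFz -0.38 t 47.4
loose [[402.0, -116.0]]
pick [ 401.8 -116.1] width 35.2 dFz -2.39 t 60.2
loose []
65.7333 2 3
```

View pics/v2.png

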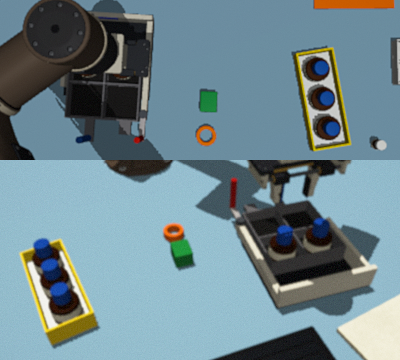

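All five bottles are sorted: three in the crate and two in the far tray cells, as both halves of the picture show. One loose bottle was knocked from (428,-127) to (402,-116), and the look before the pick caught it. Next I clear the arm, check the placements, then push the tray home.

```bash
python3 - <<'E'
from act import *
R=rt(TY); q=down(np.pi/2+TY); p=lambda x:TC+R@[x,35]
bot.line_to([*p(-190),230],velocity=200,ori=q)
im=bot.camera("top")
for c,s,_ in blobs(im,*BLUE,amin=60):
    b=onz("top",*c,101 if c[0]<256 else 96)[:2]
    if 380<b[0]<720 and abs(b[1])<420: print(s[4],"tray" if b[1]>0 else "crate",(rt(-TY)@(b-TC) if b[1]>0 else rt(-CY)@(b-CC)).round(1))
cv2.imwrite("pics/top3.png",im[:,:,::-1])
bot.move_gripper(0,force=20)
bot.line_to([*p(-190),88],velocity=120); f0=np.array(bot.read_state()["contact_force"])
x=-175.
while x<-70:
    bot.line_to([*p(x),88],velocity=40); f=R.T@(np.array(bot.read_state()["contact_force"])-f0)[:2]
    print(round(x),f.round(1),end=" ")
    if -f[0]>14: break
    x+=3
bot.pause(.3); s=bot.read_state(); print("\nend tcp",R.T@(np.array(s["tcp_pos"])[:2]-TC),s["contact_force"],s["t"])
E
```

```text
163 tray [46.6 47.8]
165 tray [ 45.8 -45.1]
157 crate [78.3  2.7]
157 crate [0.6 2.7]
157 crate [-77.3   2.5]
-175 [-0.1 -0.3] -172 [ 0.3 -0.2] -169 [0.1 0.3] -166 [-0.8 -0.3] -163 [-0.  0.] -160 [-1.7 -0.2] -157 [-1.2  0.9] -154 [-1.  -0.3] -151 [-0.6 -1. ] -148 [-0.3 -0.3] -145 [-0.2 -0.4] -142 [-1.4 -1.4] -139 [ 0. -1.] -136 [-1.  -1.6] -133 [-0.8 -1.4] -130 [-1.  -1.5] -127 [-1.4 -1.5] -124 [-0.6 -1.4] -121 [-2.1 -1.7] -118 [-1.2 -1.9] -115 [-1.1 -1.8] -112 [-0.  -3.1] -109 [-0.2 -1.7] -106 [-0.5 -2.5] -103 [-0.7 -1.9] -100 [-0.4 -2. ] -97 [-7.6 -0.4] -94 [-23.7   3.2] 
end tcp [-97.61927692  34.7328452 ] [-22.89798984   4.06216368  11.12372951] 77.2917
```

The tray met its stop after about 65 mm, as predicted, with a contact force of about 23 N. The bottles are within 3 mm of their cell and row centres. I back off and check before the latch.

```bash
cat > la.py <<'E'
from act import *
R=rt(TY); HC=TC+R@[65.,0]; PV=TC+R@[-75.,-106.5]; Z=90
def pose(q,gap):   # finger centre behind the knob at latch angle q
    r=np.array([-np.cos(q),np.sin(q)]); t=np.array([np.sin(q),np.cos(q)])
    return PV+R@(62*r-(17.5+gap)*t)
E
python3 - <<'E'
from la import *
s=bot.read_state(); p=np.array(s["tcp_pos"][:2])
bot.line_to([*(p-R@[80,0]),88],velocity=80); bot.line_to([*(p-R@[80,0]),200],velocity=150)
im=bot.camera("top"); cv2.imwrite("pics/top4.png",im[:,:,::-1])
for c,s_,_ in blobs(im,*BLUE,amin=20):
    b=onz("top",*c,129)[:2]
    if 440<b[0]<520 and b[1]>200: print("post in tray frame from start centre",R.T@(b-TC))
for c,s_,_ in blobs(im,*RED,amin=12):
    b=onz("top",*c,135)[:2]; print("knob",c,b.round(1),R.T@(b-PV))
for off in (0,np.pi):
    print([ (None if (j:=bot.solve_ik([*pose(q,g),z],down(TY-q+off))) is None else np.round(j,2).tolist()) for q,g,z in((0,25,200),(0,25,Z),(.8,0,Z),(1.57,0,Z))])
cv2.imwrite("pics/c4.png",cv2.resize(im[115:265,85:215,::-1],None,fx=4,fy=4,interpolation=cv2.INTER_CUBIC))
E
```

```text
knob [187.0952381  249.33333333] [423.8 157. ] [-61.25483359   0.70503717]
[[0.72, -0.03, -0.53, 0.0, -1.07, 2.36], [0.72, 0.11, -0.68, 0.0, -0.78, 2.36], [0.83, 0.16, -0.61, 0.0, -0.8, 1.45], [0.81, 0.24, -0.51, 0.0, -0.82, 0.71]]
[[0.72, -0.03, -0.53, 0.0, -1.07, -0.78], [0.72, 0.11, -0.68, 0.0, -0.78, -0.78], [0.83, 0.16, -0.61, 0.0, -0.8, -1.69], [0.81, 0.24, -0.51, 0.0, -0.82, -2.44]]
```

View pics/c4.png

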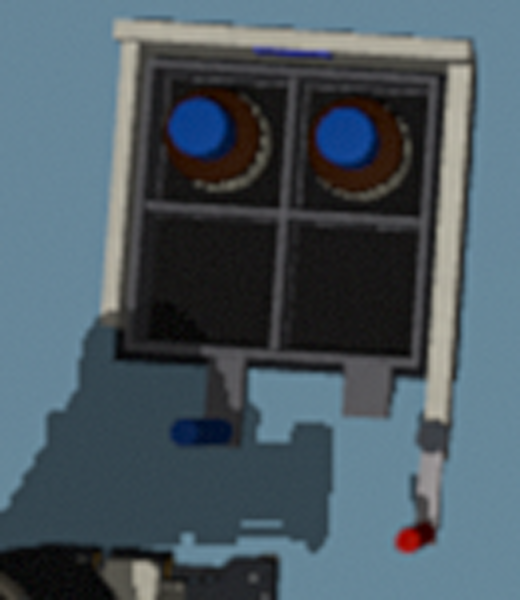

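The tray is flush in the dock with both bottles standing in its far cells. The knob is at (187,249) in the full picture and is still at about 0 rad. Now I swing the latch.

```bash
python3 - <<'E'
from la import *
bot.line_to([*pose(0,25),200],velocity=150,ori=down(TY)); print(np.round(bot.read_state()["joint_pos"],2))
bot.line_to([*pose(0,25),Z],velocity=100); bot.pause(.3); f0=np.array(bot.read_state()["contact_force"])
bot.line_to([*pose(0,2),Z],velocity=60)
for q in np.arange(0,1.75,.06):
    bot.line_to([*pose(q,0),Z],velocity=40,ori=down(TY-q))
    f=R.T@(np.array(bot.read_state()["contact_force"])-f0)[:2]; ft=f@[np.sin(q),np.cos(q)]
    print(round(q,2),round(ft,1),end=" ")
    if q>1.4 and ft<-12: break
bot.pause(.4); q1=q; print("\nt",bot.read_state()["t"])
p=np.array(bot.read_state()["tcp_pos"][:2]); back=p-R@[45,0]
bot.line_to([*back,Z],velocity=60); bot.line_to([*back,220],velocity=150); bot.line_to([420,-60,260],velocity=250)
im=bot.camera("top"); cv2.imwrite("pics/top5.png",im[:,:,::-1])
for c,s_,_ in blobs(im,*RED,amin=12):
    b=onz("top",*c,135)[:2]; d=R.T@(b-PV); print("knob rel pivot",d,"angle",np.arctan2(d[1],-d[0]))
b5=cv2.imread("pics/top5.png")[40:270,40:440]; sc=bot.camera("scene")[100:310,60:460,::-1]
cv2.imwrite("pics/v5.png",cv2.resize(np.vstack([b5,sc]),None,fx=1.3,fy=1.3,interpolation=cv2.INTER_CUBIC))
E
```

```text
Traceback (most recent call last):
plant.Unreachable: the arm cannot follow that straight line within its joint ranges
```

```bash
cat > l2.py <<'E'
from la import *
print(np.round(bot.read_state()["joint_pos"],2))
D=lambda q:down(TY-q+np.pi)
bot.move_joints(bot.solve_ik([*pose(0,25),200],D(0))); print(np.round(bot.read_state()["joint_pos"],2))
bot.line_to([*pose(0,25),Z],velocity=100); bot.pause(.3); f0=np.array(bot.read_state()["contact_force"])
bot.line_to([*pose(0,2),Z],velocity=60)
for q in np.arange(0,1.75,.06):
    bot.line_to([*pose(q,0),Z],velocity=40,ori=D(q))
    f=R.T@(np.array(bot.read_state()["contact_force"])-f0)[:2]; ft=f@[np.sin(q),np.cos(q)]
    print(round(q,2),round(ft,1),end=" ")
    if q>1.4 and ft<-12: break
bot.pause(.4); print("\nt",bot.read_state()["t"])
p=np.array(bot.read_state()["tcp_pos"][:2]); back=p-R@[35,0]
bot.line_to([*back,Z],velocity=60); bot.line_to([*back,220],velocity=150)
bot.move_joints(np.array(bot.read_state()["joint_pos"])*[0,1,1,1,1,1]+[-.2,0,0,0,0,0])
im=bot.camera("top"); cv2.imwrite("pics/top5.png",im[:,:,::-1])
for c,s_,_ in blobs(im,*RED,amin=12):
    b=onz("top",*c,135)[:2]; d=R.T@(b-PV); print("knob rel pivot",d,"angle",np.arctan2(d[1],-d[0]))
b5=cv2.imread("pics/top5.png")[40:270,40:440]; sc=bot.camera("scene")[100:310,60:460,::-1]
cv2.imwrite("pics/v5.png",cv2.resize(np.vstack([b5,sc]),None,fx=1.3,fy=1.3,interpolation=cv2.INTER_CUBIC))
E
python3 l2.py
```

```text
[ 1.05  0.08 -0.42 -0.   -1.07 -2.68]
[ 0.72 -0.03 -0.53 -0.   -1.07 -0.78]
0.0 0.1 0.06 -0.5 0.12 -0.5 0.18 -0.4 0.24 -1.2 0.3 0.8 0.36 -1.0 0.42 0.0 0.48 -0.4 0.54 -0.8 0.6 0.8 0.66 -0.2 0.72 0.4 0.78 0.4 0.84 0.2 0.9 -0.3 0.96 -0.1 1.02 -0.7 1.08 -0.4 1.14 -0.6 1.2 1.1 1.26 -0.1 1.32 -0.3 1.38 0.4 1.44 0.5 1.5 -0.5 1.56 -0.6 1.62 -15.9 
t 90.5833
knob rel pivot [ 0.50137726 61.16249492] angle 1.5789936057345244
```

View pics/v5.png

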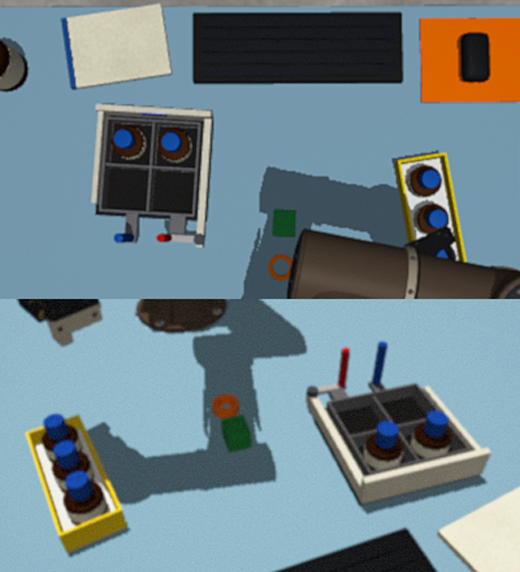

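Top half: the latch lies across the tray's front, the tray is home with two bottles in its far cells, and the crate holds three, the near one partly hidden by the arm. The scene half shows all five upright and the bystanders in place. I do one last numeric check, then hand in.

```bash
python3 - <<'E'
from la import *
s=bot.read_state(); print(np.round(s["tcp_pos"]),np.round(s["contact_force"],1),s["t"])
bot.move_joints([0.5,*s["joint_pos"][1:]]) if s["tcp_pos"][2]>200 and 0 else None
im=bot.camera("top"); sc=bot.camera("scene")
for c,n,_ in blobs(im,*BLUE,amin=20):
    b=onz("top",*c,129)[:2]; d=R.T@(b-HC)
    if -190<d[0]<-100 and abs(d[1])<80: print("post in home frame (want -145,35)",d.round(1))
    b=onz("top",*c,101)[:2]; d=R.T@(b-HC)
    if abs(d[0])<90 and abs(d[1])<90: print("tray bottle",d.round(1))
for c,n,_ in blobs(sc,*BLUE,amin=100):
    b=onz("scene",*c,88)[:2]; d=rt(-CY)@(b-CC)
    if abs(d[0])<120 and abs(d[1])<50: print("crate bottle (scene)",d.round(1))
for nm,col in(("green",GRN),("orange",ORG)):
    for c,n,_ in blobs(im,*col,amin=60): print(nm,c.round(1),n[4])
bot.close_job()
E
```

```text
[ 401. -276.  219.] [-0.1  0.2 -0.4] 94.2833
tray bottle [47. 47.]
tray bottle [ 46.1 -46.1]
post in home frame (want -145,35) [-143.9   35.1]
crate bottle (scene) [-83.3   0.7]
crate bottle (scene) [-7.   0.6]
crate bottle (scene) [72.9  0.5]
green [258.3 211.6] 325
orange [402.5  85.9] 4281
orange [254.7 245.4] 137
the job is handed in; nothing more can be done
```

The job is done and handed in at about 94 s, but no verdict is reported, so everything below rests on my own checks.

**Sorting:** There were five bottles. Two weighed as full (2.8 and 2.4 N) and stand in the tray's two far cells. Three weighed as empty (0.4 to 0.6 N) and stand in the crate. One loose bottle was knocked about 28 mm aside during the run; I saw it before picking it and gripped it at its new place.

**Tray and latch:** I pushed the tray about 65 mm until the force rose to about 23 N at its stop. Only then did I swing the latch, which met its stop with a force of about 16 N.

**Last checks:**
- **Bottles:** the tray bottles are within 1 mm of their cell centres, and the crate bottles are within about 3 mm of their row places in the top view.
- **Tray:** the blue post is about 1 mm from its home position.
- **Latch:** the angle measures about 1.58 rad.
- **Bystanders:** the green box and tape roll have not visibly moved.
- **Robot:** it is clear and touching nothing.

**Disagreements and limits:**
- The scene camera put the crate bottles 5 to 7 mm off along the row. I put that down to the height I assumed for the caps; it is well inside the limit.
- I did not measure directly that the seats sank or that the crate floor stayed up; I infer both from the weights.
- One straight-line approach to the latch was refused as unreachable, and a joint move replaced it.

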